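# Bin the empty jar: pedal bin under the sink

### The job

Throw the empty amber jar away in the small steel pedal bin. Press the pedal right down to its stop so that the lid goes over and stays open by itself when the pedal is let up, lower the glass jar in upright and stand it on the waste inside without dropping it, then push the lid over so that it closes. The bin stands loose, so do not tip it or push it away, and leave everything else where it is.

Things in the scene. Friction and masses are not known exactly. Their poses are not given: they have to be found in the camera images.
- bin: Round brushed-steel pedal bin standing loose on the liner, about 1.5 kg, 166 mm across, 235 mm high without its lid, foot radius 78 mm. Origin: centre of its underside; z up; the pedal sticks out at the front, towards its own -x; the lid hinge is at the back (+x). More than about 30 N down on the pedal starts to tip it.
- bin_mouth (a point): Centre of the bin's mouth, 235 mm above its underside, 158 mm inside diameter. Axes as the bin's.
- bin_bed (a point): Middle of the flat firm bed of flattened cartons inside the bin, 120 mm above its underside, 149 mm across. Axes as the bin's.
- pedal_pad (a point): Middle of the top of the tread: black plate 60 mm wide (bin y), 46 mm long (bin x), 8 mm thick, 84 to 130 mm in front of the bin's axis, top 50 mm above the liner at rest. Bin wall and lid rim (86 mm from the axis, up to 259 mm high) rise just behind it, so the gripper must lean back from the bin. Tread pin: on the bin's axis, 38 mm up. Axes turn with the pedal, as the bin's at rest.
- pedal (a joint): Pedal angle in rad: 0 up, 0.24 at its rigid stop, which is 25 mm down at the tread. It springs back when let go. Pressed slowly it takes about 10 N on the tread all the way (lid weight and return spring; more when pressed fast, the lid is damped), then the force rises steeply at the stop.
- lid (a joint): Lid angle, rad: 0 shut, 1.84 right back on its rest. The pedal only pushes it, 6.65 rad per rad: let up early, it falls shut; over the pedal's last tenth it passes its balance point (about 1.45), falls back to 1.84 in under a second and stays there with the pedal up. Pushed forward below about 1.4 (under 3 N) it sinks shut by itself in about a second.
- lid_hinge (a point): On the lid's hinge pin, 83 mm behind the bin's axis, 235 mm above its underside. Its axes turn with the lid: -x points from hinge to free edge, z out of the lid's outer (top) face.
- lid_top (a point): Middle of the lid's outer face, 83 mm from the hinge, 24 mm off the hinge plane. The lid is a steel disc 170 mm across, 13 mm thick at the rim, 0.15 kg; free edge 170 mm from the hinge. Thrown open it stands behind the mouth leaning 15 degrees back, outer face to the rear, free edge 400 mm above the liner. Axes as lid_hinge.
- jar: The empty amber glass jar, open, without a cap: 62 mm outside diameter up to z = 78 mm, then a neck of 56 mm, 92 mm high, wall 3.5 mm, about 0.17 kg. Stands upright. Origin: centre of its underside, z up.
- jar_mouth (a point): Centre of the jar's mouth, 92 mm above its underside.
- squeeze_bottle: White plastic squeeze bottle with a capped nozzle, 52 mm across, 156 mm high, standing; not to be moved. Origin: centre of its underside.
- polish_tin: Round metal tin with a lid, 75 mm across, 44 mm high; not to be moved. Origin: centre of its underside.
- brush_holder: Yellow plastic toilet brush holder without its brush, 116 mm across the foot, 127 mm high; not to be moved. Origin: centre of its underside.
- grout_brush: Stainless steel grout brush lying bristles down, about 205 mm long (its own x, head towards +x), 42 mm high; not to be moved. Origin: under its middle on the liner.
- phenyl_bottle: Capped full amber glass bottle with a paper label, 72 mm across, 190 mm high; not to be moved. Origin: centre of its underside.
Mind the look-alikes: they are no part of the job. Several things look just like the bin: the one meant starts nearest to the robot's base. Leave any turquoise or yellow look-alike of the jar alone.

How it is judged:
By the outcome, as a careful person would: the job done as asked, in the order asked, and still so for the second after the job is handed in, with the robot touching nothing.
It also fails if it takes over 72 s, if anything falls off the work surface, if the arm or the gripper's body presses on something with over 40 N, if the wrist force passes 120 N, or if a joint passes its speed limit or range.

### The arm

A 6-joint arm with a two-finger parallel gripper is mounted at the origin on the work surface. World frame = base frame: x ahead of the robot, y to its left, z up, the work surface at z = 0. Lengths are in mm, angles in rad, forces in N, time in s.
With the tool pointing down it reaches from about 400 to 925 mm from the base axis. Payload 12.5 kg.
Tool frame: the origin (TCP) lies between the finger pads; the fingertips stand 19 mm ahead of it and the grasp point (between the pads) is the TCP (arm.tip_extent is the z of the fingertips in the tool frame, in mm); z points along the fingers, x is the direction in which the jaws open and shut, and the axes are right-handed (so a half turn about z gives the same grasp; the last joint's range is limited). The gripper opens to 95 mm and grips with 3 to 60 N. Pads are 20 mm wide; open, the fingers measure 119 mm over their backs; the gripper's body (75 mm by 180 mm) begins 59 mm behind the grasp point.
Start: joints at [-1.449, 0.491, 1.559, -0, 1.092, -0.106], TCP at [141.169, -608.865, 233.661] pointing down, gripper open.
Joint ranges: [-3.1, 3.1], [-0.84, 2.19], [0.05, 2.79], [-1.13, 4.28], [0.06, 2.93], [-2.69, 2.69]. Speed limits (rad/s): [2.22, 2.22, 2.79, 3.14, 3.14, 3.14].

### API

Orientations are given as a rotation vector (axis times angle).
In Python, from workcell import arm gives the robot as it stands.
- The arm moves only by the tool play_rows, never from a script. Its argument "increments" is one flat list of numbers, 5 for each row, row after row: the shift along the tool's x, y, z in mm, then the turn about the tool's z in units of 5 degrees (1.0 is 5 degrees), then the opening, from 0 (shut) to 1 (fully open). A call has 1 to 20 rows; each row shifts and turns the commanded pose from where the row before left it, along the tool's axes as they then stand; what a row does not reach is not made up. A row lasts 1/10 s, in which the tool goes at most 50 mm and 8.59 degrees, less where a joint would pass 70% of its speed; a pose out of reach is approached as far as the arm can. A call is refused whole if a number of a shift passes 50 or a number of a turn 1, either way. A call with a gripper value outside its range is refused whole. The fingers move at their own pace and stop on an object; the grip force is fixed at half the most. Time passes only in rows, so rows that do not move let the fingers close. It gives the time, the measured TCP pose, the force and the opening at its end, in the units of the state.
- arm.state(): the state, without advancing time (a new reading comes with each control period).
- arm.get_image(name): name is "scene" or "top" or "wrist"; returns the picture (420x560x3 uint8, blue, green, red); there is no depth.
- arm.camera_params(name): a dict with "intrinsics" (3x3 intrinsics, pixels), "R" (3x3) and "t" (3): a world point X has camera coordinates R X + t. Camera axes: x right, y down, z forward; pixel columns grow to the right and rows downward; lengths in mm; the calibration is good to about 2 mm. A picture is of the moment at which its call begins: read the wrist's pose just before it. camera_params takes no time and is no camera call; for the wrist camera it gives the pose at the moment of the call.
- arm.job_done(): hands the job in, once; it reports no verdict.
The state is a dict: "time_s": time; "qpos": joint angles; "qd": joint speeds; "effort": joint torques, N m; "tcp_pos": TCP position; "tcp_rot": TCP orientation; "wrist_force": force on the tool from outside, world axes, zero at the start; "wrist_torque": the same for the moment, N m; "finger_gap": finger opening in mm.
Only numpy, scipy, OpenCV 4.12 (cv2) and the standard library are available. Lean on these libraries where they do the work, as an engineer would, in place of code of your own. Each camera call takes 0.05 s, during which the arm holds its last target. There are 200 camera calls.

## Working session

There is one attempt and no reset: what is moved stays moved. The work goes in short steps, Python scripts to look and compute and a tool call to move; the robot and the scene stay as the last step left them, time stands still between calls to the robot, and variables do not carry over. Pictures are saved under pics/ and viewed, about 8 in all and at most 12, crops included, and the job is handed in when it is done.

Besides the shell and the picture viewer there is one more tool, called by a JSON object that holds its "fn" and its "kwargs", one argument or row to a line. play_rows: Moves the arm, as the interface text tells. Its arguments: {"type":"object","properties":{"increments":{"type":"array","items":{"type":"number"}}},"required":["increments"]}

```bash
mkdir -p pics; ls
cat > h.py <<'E'
import numpy as np,cv2
from workcell import arm
def ray(cam,u,v,z,P=None):
    P=P or arm.camera_params(cam);K=np.array(P["intrinsics"]);R=np.array(P["R"]);t=np.array(P["t"])
    c=-R.T@t;d=R.T@np.linalg.inv(K)@[u,v,1];return c+d*(z-c[2])/d[2]
def proj(cam,X,P=None):
    P=P or arm.camera_params(cam);p=np.array(P["intrinsics"])@(np.array(P["R"])@np.array(X,float)+np.array(P["t"]));return p[:2]/p[2]
E
python3 - <<'E'
from h import *
a=arm.get_image("scene");b=arm.get_image("top")
cv2.imwrite("pics/s.png",a);cv2.imwrite("pics/t.png",b)
for n in("scene","top"):
    P=arm.camera_params(n);R=np.array(P["R"]);print(n,-R.T@np.array(P["t"]),R[2],P["intrinsics"])
print(arm.state())
E
```

```text
pics
scene [ 340.18079468 -522.36623171 1678.6644122 ] [ 0.16063419  0.26731913 -0.9501248 ] [[463.61754403   0.         278.63647502]
 [  0.         463.61754403 212.51088096]
 [  0.           0.           1.        ]]
top [ 460.85394918  -71.87968185 1468.80369423] [ 0.10930248 -0.01408206 -0.99390878] [[416.97411525   0.         272.94278854]
 [  0.         416.97411525 209.14447421]
 [  0.           0.           1.        ]]
{'time_s': 0.1, 'qpos': array([-1.44860970e+00,  4.91520686e-01,  1.55935224e+00, -6.03827981e-06,
        1.09169347e+00, -1.05585044e-01]), 'qd': array([-0.00056634, -0.00220452, -0.0033042 , -0.00013789,  0.00023603,
        0.00043972]), 'effort': array([ 1.97234411e-03, -6.13622832e+01, -2.58607274e+01,  6.93008001e-02,
        4.69786604e-02, -5.88852026e-05]), 'tcp_pos': array([ 141.13786439, -608.67452132,  233.11936214]), 'tcp_rot': array([-2.45896620e+00,  1.95418083e+00,  1.09616254e-03]), 'wrist_force': array([-0.01140626,  0.02291951,  0.7403369 ]), 'wrist_torque': array([-0.01544521,  0.04919379, -0.00524031]), 'finger_gap': 94.75247706372241}
```

View pics/s.png

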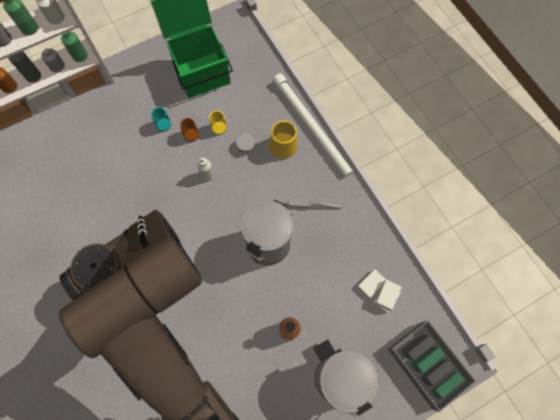

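View pics/t.png

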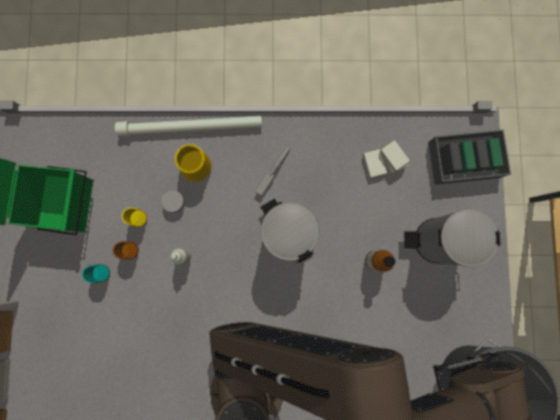

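Run:
```python
from h import *
for c in("top","scene"):
    for X in([0,0,0],[400,0,0],[400,400,0],[400,-400,0],[800,0,0]): print(c,X,proj(c,X).round())
a=cv2.imread("pics/s.png");b=cv2.imread("pics/t.png")
f=lambda im,x,y,w=90:cv2.resize(im[y:y+w,x:x+w],(390,390),interpolation=cv2.INTER_CUBIC)
g=lambda im,x,y,w=90:cv2.resize(im[y:y+w,x:x+w],(200,200),interpolation=cv2.INTER_CUBIC)
top=np.hstack([f(b,243,186),f(a,222,190)])
bot=np.hstack([g(b,80,195),g(a,145,90),g(b,395,195,110),g(a,300,330)])[:, :780]
cv2.imwrite("pics/c1.png",np.vstack([top,bot]))
```

```text
top [0, 0, 0] [246. 392.]
top [400, 0, 0] [247. 273.]
top [400, 400, 0] [131. 273.]
top [400, -400, 0] [361. 272.]
top [800, 0, 0] [247. 160.]
scene [0, 0, 0] [122. 281.]
scene [400, 0, 0] [220. 229.]
scene [400, 400, 0] [174. 145.]
scene [400, -400, 0] [272. 324.]
scene [800, 0, 0] [312. 181.]
```

View pics/c1.png

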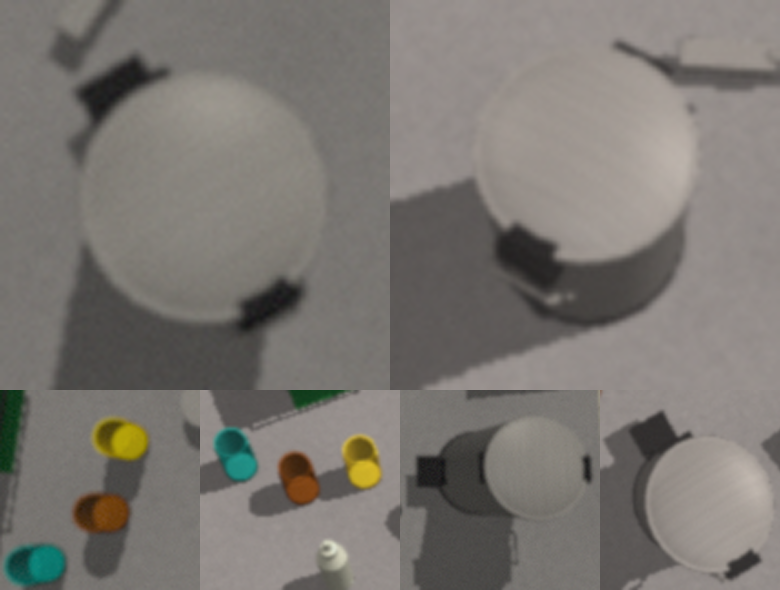

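Crop: the bin at top (290,232) / scene (267,226), with its pedal at the top view's upper left (270,206) and its hinge at lower right, is nearest the base (base projects to (246,392)). The second bin, at (469,238), is farther away. The amber jar is the middle one at top (125,250), between the turquoise jar at (97,273) and the yellow one at (134,217). The capped phenyl bottle at (383,261) is not it.

```bash
cat >> h.py <<'E'
def tri(uv1,uv2):
    A=[];b=[]
    for c,(u,v) in(("top",uv1),("scene",uv2)):
        P=arm.camera_params(c);R=np.array(P["R"]);t=np.array(P["t"]);o=-R.T@t;d=R.T@np.linalg.inv(P["intrinsics"])@[u,v,1];d/=np.linalg.norm(d)
        M=np.eye(3)-np.outer(d,d);A.append(M);b.append(M@o)
    return np.linalg.solve(sum(A),sum(b))
def yaw():
    from scipy.spatial.transform import Rotation as Ro
    s=arm.state();M=Ro.from_rotvec(s["tcp_rot"]).as_matrix();return np.degrees(np.arctan2(M[1,0],M[0,0])),s
E
python3 - <<'E'
from h import *
a=cv2.imread("pics/s.png");b=cv2.imread("pics/t.png")
# bin lid: bright grey disc
res={}
for n,im,(x,y,w) in(("top",b,(243,186,90)),("scene",a,(222,190,90))):
    g=cv2.cvtColor(im,6)[y:y+w,x:x+w];s=cv2.GaussianBlur(g,(3,3),0)
    print(n,"lid/floor grey",g[45,45],g[5,80],g[45,20])
    dark=(s<62).astype(np.uint8)
    k,l,st,ce=cv2.connectedComponentsWithStats(dark)
    for i in range(1,k):
        if st[i,4]>15:
            print(n,"dark",st[i],ce[i]+[x,y]); c=cv2.findContours((l==i).astype(np.uint8),0,2)[0][0];print(cv2.boxPoints(cv2.minAreaRect(c)).round(1)+[x,y])
    H=cv2.HoughCircles(cv2.resize(g,None,fx=4,fy=4),cv2.HOUGH_GRADIENT,2,200,param1=80,param2=30,minRadius=90,maxRadius=130)
    if H is not None:
        h=H[0,0]/4;res[n]=h[:2]+[x,y];print(n,"circle",res[n],h[2],ray(n,*res[n],257))
    # jar
    hsv=cv2.cvtColor(im,40);m=cv2.inRange(hsv,(5,150,40),(18,255,255))
    k,l,st,ce=cv2.connectedComponentsWithStats(m)
    for i in range(1,k):
        if st[i,4]>60:print(n,"amber",st[i],ce[i])
print(tri(res["top"],res["scene"]))
E
```

```text
top lid/floor grey 133 116 126
top dark [ 19  14  16  14 105] [268.7047619  205.73333333]
[[260.29999924 207.39999962]
 [272.60000038 197.5       ]
 [277.20000076 203.20000076]
 [264.89999962 213.10000038]]
top dark [54 65 15 12 95] [304.15789474 256.50526316]
[[294.70000076 258.30000305]
 [309.30000305 249.20000076]
 [312.69999695 254.69999695]
 [298.09999847 263.80000305]]
top circle [289.75 231.25] 29.0 [ 529.30699345 -137.67376081  257.        ]
top amber [114 242  24  17 333] [125.37537538 249.98798799]
top amber [373 251  19  20 249] [380.77911647 260.14457831]
scene lid/floor grey 154 144 94
scene dark [ 24  53  16  14 137] [253.52554745 249.45255474]
[[244.10000038 248.59999847]
 [248.89999962 240.90000153]
 [263.5        250.        ]
 [258.70000076 257.69999695]]
scene dark [32 69 12  5 18] [258.72222222 261.44444444]
[[253.39999962 260.59999847]
 [254.09999847 258.69999695]
 [265.         263.        ]
 [264.20000076 264.90000153]]
scene circle [267.75 225.25] 24.9 [ 529.10372924 -142.72476809  257.        ]
scene amber [  0  68  17  24 256] [ 6.3046875 81.453125 ]
scene amber [181 119  17  22 281] [188.97153025 129.53736655]
scene amber [288 319  11  19  70] [294.65714286 328.02857143]
[ 530.6286983  -138.60413181  241.95506822]
```

Run:
```python
from h import *
e1=ray("top",260.3,207.4,50);e2=ray("top",272.6,197.5,50);m=(e1+e2)/2
C=np.array([529,-140]);h=ray("top",303.7,256.5,245)
print("pedal far edge",e1,e2,m,np.linalg.norm(m[:2]-C),"dir",np.degrees(np.arctan2(*(m[:2]-C)[::-1])))
e=e2-e1;print("edge normal",np.degrees(np.arctan2(e[0],-e[1])))
print("hinge",h,"dir",np.degrees(np.arctan2(*(C-h[:2])[::-1])),np.linalg.norm(h[:2]-C))
print("jar top bottom z0",ray("top",131,250,0),ray("top",119,250.,92),ray("top",125.4,250,46), ray("scene",189,129.5,46))
w=arm.camera_params("wrist");s=yaw();R=np.array(w["R"]);print("wrist cam",-R.T@np.array(w["t"]),R[2],s[0],w["intrinsics"])
```

```text
pedal far edge [623.00416163 -48.71849198  50.        ] [657.11404133 -90.96995244  50.        ] [640.05910148 -69.84422221  50.        ] 131.36193200222374 dir 32.28050748476332
edge normal 38.91416404599482
hinge [ 456.11997975 -178.44934267  245.        ] dir 27.814803107740772 82.4005418865461
jar top bottom z0 [480.22199934 403.33970882   0.        ] [479.16308801 412.63830331  92.        ] [479.68982296 407.29986635  46.        ] [477.38812104 408.15109971  46.        ]
wrist cam [ 205.39426169 -594.02079487  383.7110394 ] [-0.2273525  -0.05032978 -0.97251106] -76.94948244503277 [[308.34828086   0.         282.19245466]
 [  0.         308.34828086 203.92490623]
 [  0.           0.           1.        ]]
```

{"fn": "play_rows", "kwargs": {
  "increments": [0, 0, -35, -0.9, 0, 0, 0, -35, -0.9, 0, 0, 0, -35, -0.9, 0, 0, 0, -32, -0.9, 0, -12.6, -43.9, 0, 0, 0, -12.6, -43.9, 0, 0, 0, -12.6, -43.9, 0, 0, 0, -12.6, -43.9, 0, 0, 0, -12.6, -43.9, 0, 0, 0, -12.6, -43.9, 0, 0, 0, -12.6, -43.9, 0, 0, 0, -12.6, -43.9, 0, 0, 0, -12.6, -43.9, 0, 0, 0, -12.6, -43.9, 0, 0, 0, -12.6, -43.9, 0, 0, 0, -12.6, -43.9, 0, 0, 0, -12.6, -43.9, 0, 0, 0, -12.6, -43.9, 0, 0, 0, -12.6, -43.9, 0, 0, 0, -12.6, -43.9, 0, 0, 0]
}}

```text
time_s: 2.1
tcp_pos: [639.9, -72.1, 370.3]
tcp_rot: [2.735, -1.545, -0.001]
wrist_force: [-0.6, -1.5, 0.4]
finger_gap: 0.4
```

Run:
```python
from h import *
y,s=yaw();print(y,s["tcp_pos"],s["qpos"].round(3),s["wrist_force"])
P=arm.camera_params("wrist");w=arm.get_image("wrist");import pickle;pickle.dump(P,open("pics/w1.pkl","wb"))
a=arm.get_image("scene");cv2.imwrite("pics/w1.png",w);cv2.imwrite("pics/s1.png",a)
cv2.imwrite("pics/v1.png",np.hstack([cv2.resize(w,(440,330)),cv2.resize(a[100:340,140:400],(357,330))]))
```

```text
-58.94206706680224 [639.91548185 -72.14980767 370.28837308] [-0.215  0.425  1.306 -0.     1.411  0.814] [-0.58393833 -1.4766999   0.35472981]
```

View pics/v1.png

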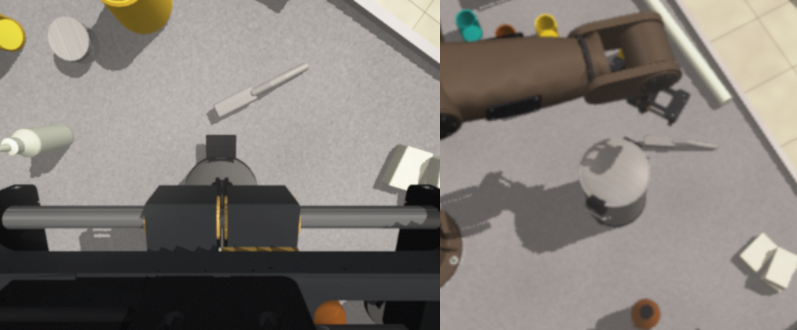

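View: the wrist picture shows the black tread at about (220,147) in the view, i.e. (281,187) in the raw image, with the steel rim behind it. The 180 mm gripper body lies parallel to the tread, and the forearm passes beside the bin on its +y side.

Run:
```python
from h import *
import pickle
P=pickle.load(open("pics/w1.pkl","rb"));w=cv2.imread("pics/w1.png");g=cv2.cvtColor(w,6)
m=np.zeros_like(g);m[160:212,245:320]=(g[160:212,245:320]<60)*255
c=max(cv2.findContours(m,0,2)[0],key=cv2.contourArea);print(cv2.boundingRect(c))
for v in range(170,210,3): 
    r=np.where(m[v]>0)[0]; print(v,r.min() if len(r) else None,r.max() if len(r) else None,len(r))
def pr(u,v): 
    X=ray("wrist",u,v,50,P);print((u,v),X.round(1));return X
x,y,ww,hh=cv2.boundingRect(c)
a=pr(x,y);b=pr(x+ww,y);e=b-a;print(np.linalg.norm(e),"edge normal dir",np.degrees(np.arctan2(e[0],-e[1])),"mid",(a+b)/2)
print("proj of predicted tread far edge",[proj("wrist",[529+130*np.cos(p)-s*30*np.sin(p),-140+130*np.sin(p)+s*30*np.cos(p),50],P).round(1) for p in[np.radians(31)] for s in(1,-1)])
cv2.imwrite("pics/c2.png",cv2.resize(w[150:240,220:340],None,fx=6,fy=6,interpolation=cv2.INTER_CUBIC))
```

```text
(262, 185, 37, 21)
170 None None 0
173 None None 0
176 None None 0
179 None None 0
182 None None 0
185 288 289 2
188 268 296 22
191 265 298 27
194 264 298 35
197 264 298 34
200 263 298 25
203 260 296 32
206 None None 0
209 None None 0
(262, 185) [609.3 -53.9  50. ]
(299, 185) [ 638.8 -103.    50. ]
57.259369004362654 edge normal dir 31.048868459316438 mid [624.07338915 -78.45884745  50.        ]
proj of predicted tread far edge [array([263.4, 174.2]), array([302.5, 174.2])]
```

View pics/c2.png

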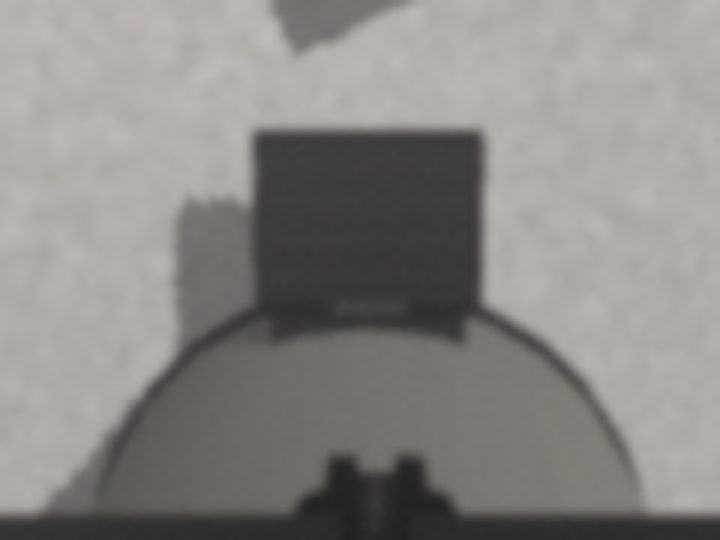

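Run:
```python
from h import *
import pickle
P=pickle.load(open("pics/w1.pkl","rb"))
a=ray("wrist",262.2,171.7,50,P);b=ray("wrist",300.5,171.7,50,P);m=(a+b)/2;d=np.array([np.cos(np.radians(31)),np.sin(np.radians(31))])
print(a,b,m,np.linalg.norm(a-b),"bin centre",m[:2]-130*d)
t=m[:2]-2*d; print("press target",t)
s=arm.state();D=np.r_[t-s["tcp_pos"][:2],0]
from scipy.spatial.transform import Rotation as Ro
print("tool delta",Ro.from_rotvec(s["tcp_rot"]).as_matrix().T@D)
```

```text
[627.3194169  -43.81536345  50.        ] [657.57983152 -94.08297388  50.        ] [642.44962421 -68.94916866  50.        ] 58.673037694063844 bin centre [ 531.01787512 -135.9041184 ]
press target [640.73528961 -69.97924481]
tool delta [-0.27722084  0.395517    0.00062959]
```

{"fn": "play_rows", "kwargs": {
  "increments": [0, -1, 25, 0, 0, 0, 0, 30, 0, 0, 0, 0, 30, 0, 0, 0, 0, 30, 0, 0, 0, 0, 25, 0, 0, 0, 0, 20, 0, 0, 0, 0, 20, 0, 0, 0, 0, 20, 0, 0, 0, 0, 20, 0, 0, 0, 0, 20, 0, 0, 0, 0, 20, 0, 0, 0, 0, 20, 0, 0, 0, 0, 10, 0, 0, 0, 0, 0, 0, 0]
}}

```text
time_s: 3.6
tcp_pos: [639.0, -73.6, 79.4]
tcp_rot: [2.734, -1.546, -0.004]
wrist_force: [-0.5, -0.5, 0.7]
finger_gap: 0.1
```

{"fn": "play_rows", "kwargs": {
  "increments": [0, -1, 4, 0, 0, 0, -1, 4, 0, 0, 0, 0, 2, 0, 0, 0, 0, 2, 0, 0, 0, 0, 2, 0, 0, 0, 0, 2, 0, 0, 0, 0, 2, 0, 0, 0, 0, 2, 0, 0, 0, 0, 2, 0, 0, 0, 0, 2, 0, 0, 0, 0, 2, 0, 0, 0, 0, 0, 0, 0]
}}

```text
time_s: 4.8
tcp_pos: [643.9, -72.6, 62.3]
tcp_rot: [-2.735, 1.543, -0.013]
wrist_force: [-17.9, 1.4, 57.3]
finger_gap: 0.4
```

Run:
```python
from h import *
y,s=yaw();print(y,s["tcp_pos"],s["tcp_rot"],s["qpos"].round(3),s["wrist_force"],s["wrist_torque"])
a=arm.get_image("scene")
cv2.imwrite("pics/v2.png",cv2.resize(a[130:330,170:400],(690,600),interpolation=cv2.INTER_CUBIC))
```

```text
-58.86821392256883 [643.89414232 -72.56675899  62.26483703] [-2.73467807  1.54302716 -0.01268422] [-2.140e-01  7.170e-01  1.649e+00 -1.000e-03  7.670e-01  8.150e-01] [-17.92135218   1.36977959  57.34940426] [-0.02031922  3.75337629 -0.08648749]
```

View pics/v2.png

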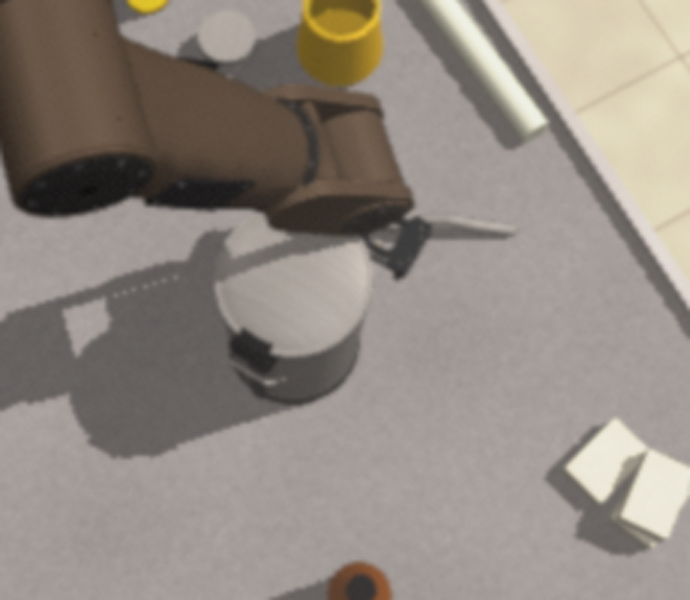

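Force of 57 N, so the lid is either damped or blocked by the wrist. I'll back off at once and watch how it relaxes.

{"fn": "play_rows", "kwargs": {
  "increments": [0, 0, -7, 0, 0, 0, 0, 0, 0, 0]
}}

```text
time_s: 5.05
tcp_pos: [642.9, -72.5, 65.2]
tcp_rot: [-2.734, 1.545, -0.008]
wrist_force: [-2.0, 0.5, 21.2]
finger_gap: 0.3
```

{"fn": "play_rows", "kwargs": {
  "increments": [0, 0, 0, 0, 0, 0, 0, 0, 0, 0, 0, 0, 0, 0, 0]
}}

```text
time_s: 5.35
tcp_pos: [643.0, -72.5, 64.9]
tcp_rot: [-2.734, 1.545, -0.008]
wrist_force: [-3.4, 0.6, 23.5]
finger_gap: 0.6
```

Run:
```python
from h import *
y,s=yaw();print(y,s["tcp_pos"],s["tcp_rot"],s["qpos"].round(3),s["wrist_force"],s["wrist_torque"])
a=arm.get_image("top");b=arm.get_image("wrist")
cv2.imwrite("pics/v3.png",np.hstack([cv2.resize(a[150:300,190:340],(450,450),interpolation=cv2.INTER_CUBIC),cv2.resize(b[:,100:460],(350,408))[:450] if 0 else cv2.copyMakeBorder(cv2.resize(b[:,100:460],(350,408)),0,42,0,0,0)]))
```

```text
-58.92939925400714 [643.00861406 -72.52007191  64.9266251 ] [-2.73412081  1.54465647 -0.00773725] [-0.214  0.714  1.648 -0.     0.775  0.814] [-3.41896956  0.58377637 23.46246142] [0.0491955  0.84379583 0.01080758]
```

View pics/v3.png

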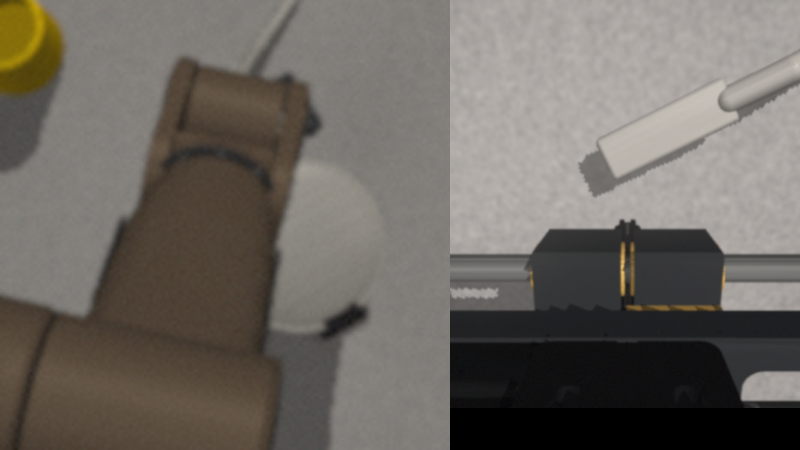

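The forearm covers the left part of the lid and blocks it at a small angle: the pedal stays about 5 mm down at 23 N. I'll lift, open the jaws and press with the +x finger alone, so the arm sits about 60 mm to the side of the lid's path.

{"fn": "play_rows", "kwargs": {
  "increments": [0, 0, -6, 0, 0, 0, 0, -6, 0, 0, 0, 0, -7, 0, 0, 0, 0, -6, 0, 0, -16, 0, 0, 0, 1, -16, 0, 0, 0, 1, -16, 0, 0, 0, 1, -16, 0, 0, 0, 1, 0, 0, 0, 0, 1, 0, 0, 0, 0, 1, 0, 0, 0, 0, 1, 0, 0, 0, 0, 1]
}}

```text
time_s: 6.65
tcp_pos: [608.8, -18.0, 86.6]
tcp_rot: [2.735, -1.547, 0.0]
wrist_force: [0.4, -0.2, 0.7]
finger_gap: 59.0
```

Run:
```python
from h import *
y,s=yaw();print(y,s["tcp_pos"],s["wrist_force"],s["finger_gap"])
from scipy.spatial.transform import Rotation as Ro
R=Ro.from_rotvec(s["tcp_rot"]).as_matrix();print(R.round(3).tolist())
f=s["tcp_pos"]+R@[s["finger_gap"]/2+6,0,19];m=np.array([642.4,-68.9]);d=np.array([.857,.515]);l=np.array([-.515,.857])
print("finger",f,"out",130+(f[:2]-m)@d,"lat",(f[:2]-m)@l)
a=arm.get_image("top");b=arm.get_image("scene")
cv2.imwrite("pics/v4.png",np.hstack([cv2.resize(a[150:280,200:330],(390,390),interpolation=cv2.INTER_CUBIC),cv2.resize(b[150:280,200:330],(390,390),interpolation=cv2.INTER_CUBIC)]))
```

```text
-58.981164289335624 [608.79297511 -17.97493619  86.5626746 ] [ 0.37175341 -0.1694082   0.72627643] 59.04440886996496
[[0.515, -0.857, 0.0], [-0.857, -0.515, -0.0], [0.0, -0.0, -1.0]]
finger [627.10348579 -48.42040741  67.57253273] out 127.43787750715173 lat 25.4287156663187
```

View pics/v4.png

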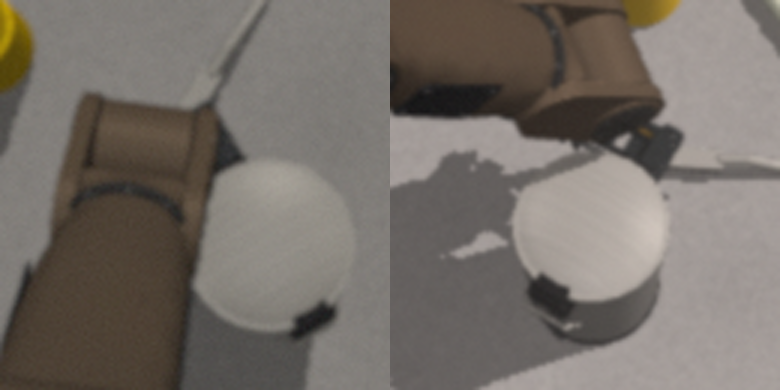

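{"fn": "play_rows", "kwargs": {
  "increments": [-8, -1, 0, 0, 1, 0, 0, 0, 0, 1, 0, 0, 0, 0, 1, 0, 0, 0, 0, 1, 0, 0, 0, 0, 1, 0, 0, 0, 0, 1, 0, 0, 5, 0, 1, 0, 0, 5, 0, 1, 0, 0, 3, 0, 1, 0, 0, 2, 0, 1]
}}

```text
time_s: 7.75
tcp_pos: [605.1, -10.1, 71.0]
tcp_rot: [2.735, -1.546, -0.001]
wrist_force: [-0.5, -0.4, 0.3]
finger_gap: 95.1
```

{"fn": "play_rows", "kwargs": {
  "increments": [0, 0, 1, 0, 1, 0, 0, 1, 0, 1, 0, 0, 1, 0, 1, 0, 0, 1, 0, 1, 0, 0, 1, 0, 1, 0, 0, 1, 0, 1, 0, 0, 1, 0, 1, 0, 0, 1, 0, 1]
}}

```text
time_s: 8.55
tcp_pos: [605.6, -10.0, 64.7]
tcp_rot: [-2.735, 1.545, -0.002]
wrist_force: [-1.8, 2.1, 9.6]
finger_gap: 95.0
```

{"fn": "play_rows", "kwargs": {
  "increments": [0, 0, 1, 0, 1, 0, 0, 1, 0, 1, 0, 0, 1, 0, 1, 0, 0, 1, 0, 1, 0, 0, 1, 0, 1, 0, 0, 1, 0, 1]
}}

```text
time_s: 9.15
tcp_pos: [606.2, -10.0, 62.0]
tcp_rot: [-2.735, 1.544, -0.007]
wrist_force: [-17.1, -0.2, 44.8]
finger_gap: 94.7
```

Run:
```python
from h import *
s=arm.state();a=arm.get_image("top");b=arm.get_image("scene");w=arm.get_image("wrist")
cv2.imwrite("pics/t5.png",a);cv2.imwrite("pics/s5.png",b);cv2.imwrite("pics/w5.png",w)
print(s["time_s"],s["tcp_pos"],s["wrist_force"],s["wrist_torque"],s["qpos"],s["effort"])
f=lambda im,x,y,W=100:cv2.resize(im[y:y+W,x:x+W],(390,390),interpolation=cv2.INTER_CUBIC)
cv2.imwrite("pics/v5.png",np.vstack([np.hstack([f(a,240,180),f(b,215,170)]),cv2.resize(w[60:210],(780,209))]))
```

```text
9.15 [606.20637149  -9.96294641  62.03368065] [-17.1206322   -0.23642565  44.79036789] [-1.97980638  2.40337879 -0.77683519] [-1.24959003e-01  6.74926680e-01  1.75737942e+00 -1.41158093e-03
  7.04978803e-01  9.04129910e-01] [ -3.66183065 -35.57515383 -13.53964448   1.13593083  -3.65760908
  -0.79292256]
```

View pics/v5.png

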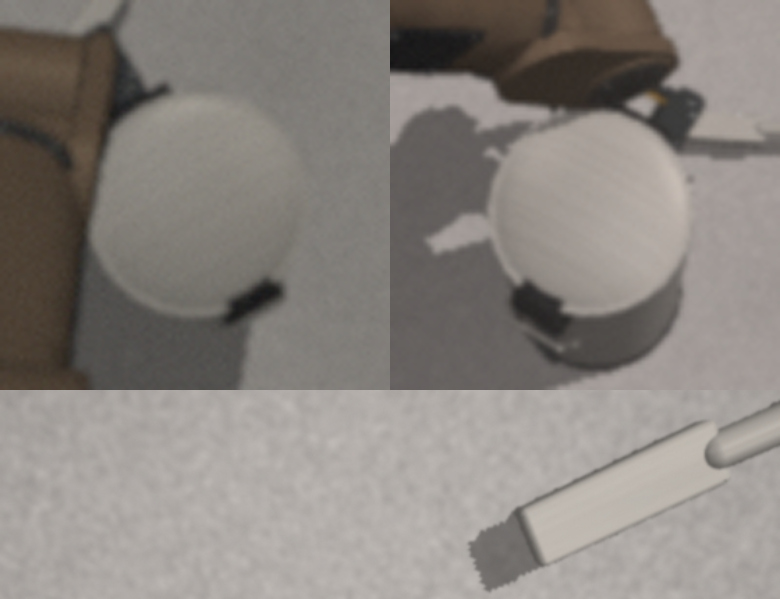

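{"fn": "play_rows", "kwargs": {
  "increments": [0, 0, -5, 0, 1, 0, 0, 0, 0, 1]
}}

```text
time_s: 9.5
tcp_pos: [605.8, -10.0, 64.7]
tcp_rot: [-2.734, 1.545, -0.004]
wrist_force: [-2.2, 1.2, 8.8]
finger_gap: 95.2
```

View: the lid is up by only about 0.25 rad, and its upper-left edge (scene crop (560,115)) sits right under the brown wrist fork. The fork is about ±60 mm wide around the tool axis, so the tool needs some 10–20 mm more +y. I'll lift, move out and sideways, and turn 12° so the finger only overlaps the tread's outer +y corner.

{"fn": "play_rows", "kwargs": {
  "increments": [0, 0, -10, 0, 1, 0, 0, -11, 0, 1, -5, -7.5, 0, 0.8, 1, -5, -7.5, 0, 0.8, 1, 0, 0, 0, 0.8, 1, 0, 0, 0, 0, 1]
}}

```text
time_s: 10.1
tcp_pos: [613.6, 6.1, 84.1]
tcp_rot: [-2.558, 1.824, -0.0]
wrist_force: [-1.1, 0.2, -0.8]
finger_gap: 94.9
```

```bash
cat >> h.py <<'E'
def fin(m=(642.4,-68.9)):
    from scipy.spatial.transform import Rotation as Ro
    y,s=yaw();R=Ro.from_rotvec(s["tcp_rot"]).as_matrix();d=np.array([.857,.515]);l=np.array([-.515,.857]);g=s["finger_gap"]/2
    pr=lambda v:(round(130+((s["tcp_pos"]+R@v)[:2]-m)@d,1),round(((s["tcp_pos"]+R@v)[:2]-m)@l,1))
    print("yaw",y,s["tcp_pos"].round(1),s["wrist_force"].round(1),s["time_s"]);print("tcp",pr([0,0,0]),"finger corners (out,lat)",pr([g,10,0]),pr([g+12,10,0]),pr([g+12,-10,0]),"body corner",pr([90,37.5,0]))
E
python3 - <<'E'
from h import *
fin()
P=arm.camera_params("wrist");w=arm.get_image("wrist");a=arm.get_image("top")
print("tip proj",[proj("wrist",arm.state()["tcp_pos"]+np.array([.326*x,-.946*x,-19]),P).round() for x in(47,60)])
g=cv2.cvtColor(a,6);s=cv2.GaussianBlur(g,(3,3),0)[186:276,243:333];k,l,st,ce=cv2.connectedComponentsWithStats((s<62).astype(np.uint8))
for i in range(1,k):
    if st[i,4]>15: print(st[i],ce[i]+[243,186])
cv2.imwrite("pics/w6.png",w)
E
```

```text
yaw -70.9902776616776 [613.6   6.1  84.1] [-1.1  0.2 -0.8] 10.1
tcp (np.float64(143.9), np.float64(79.1)) finger corners (out,lat) (np.float64(124.3), np.float64(34.8)) (np.float64(121.8), np.float64(23.0)) (np.float64(141.4), np.float64(18.9)) body corner (np.float64(88.6), np.float64(-1.1))
tip proj [array([363., 246.]), array([385., 246.])]
[ 16   2  19  26 231] [266.08225108 202.03463203]
[  0  25  15  65 413] [250.66343826 243.73849879]
[54 66 14 12 84] [303.44047619 256.96428571]
```

{"fn": "play_rows", "kwargs": {
  "increments": [0, 0, 6, 0, 1, 0, 0, 5, 0, 1, 0, 0, 2, 0, 1, 0, 0, 1, 0, 1, 0, 0, 1, 0, 1, 0, 0, 1, 0, 1, 0, 0, 1, 0, 1, 0, 0, 1, 0, 1, 0, 0, 1, 0, 1, 0, 0, 1, 0, 1, 0, 0, 1, 0, 1]
}}

```text
time_s: 11.3
tcp_pos: [613.5, 6.0, 62.6]
tcp_rot: [-2.558, 1.823, -0.0]
wrist_force: [-1.6, 2.9, 2.0]
finger_gap: 95.2
```

{"fn": "play_rows", "kwargs": {
  "increments": [0, 0, 1, 0, 1, 0, 0, 1, 0, 1, 0, 0, 1, 0, 1]
}}

```text
time_s: 11.6
tcp_pos: [613.6, 6.0, 59.8]
tcp_rot: [-2.558, 1.823, -0.001]
wrist_force: [-1.9, 3.7, 7.7]
finger_gap: 95.3
```

{"fn": "play_rows", "kwargs": {
  "increments": [0, 0, 1, 0, 1, 0, 0, 1, 0, 1, 0, 0, 1, 0, 1, 0, 0, 1, 0, 1]
}}

```text
time_s: 12.0
tcp_pos: [613.8, 6.1, 56.3]
tcp_rot: [-2.558, 1.823, -0.001]
wrist_force: [-2.0, 5.7, 8.8]
finger_gap: 95.0
```

{"fn": "play_rows", "kwargs": {
  "increments": [0, 0, 1, 0, 1, 0, 0, 1, 0, 1, 0, 0, 1, 0, 1, 0, 0, 1, 0, 1]
}}

```text
time_s: 12.4
tcp_pos: [613.9, 6.2, 52.4]
tcp_rot: [-2.558, 1.822, -0.002]
wrist_force: [-0.7, 4.6, 9.4]
finger_gap: 95.3
```

Run:
```python
from h import *
fin();print(arm.state()["wrist_torque"])
a=arm.get_image("top");b=arm.get_image("scene")
cv2.imwrite("pics/t7.png",a);cv2.imwrite("pics/s7.png",b)
f=lambda im,x,y,W=120:cv2.resize(im[y:y+W,x:x+W],(390,390),interpolation=cv2.INTER_CUBIC)
cv2.imwrite("pics/v7.png",np.hstack([f(a,220,160),f(b,195,150)]))
```

```text
yaw -70.93509740378384 [613.9   6.2  52.4] [-0.7  4.6  9.4] 12.4
tcp (np.float64(144.2), np.float64(79.0)) finger corners (out,lat) (np.float64(124.6), np.float64(34.5)) (np.float64(122.1), np.float64(22.7)) (np.float64(141.7), np.float64(18.6)) body corner (np.float64(88.9), np.float64(-1.3))
[ 0.43166967  0.1835536  -0.07836942]
```

View pics/v7.png

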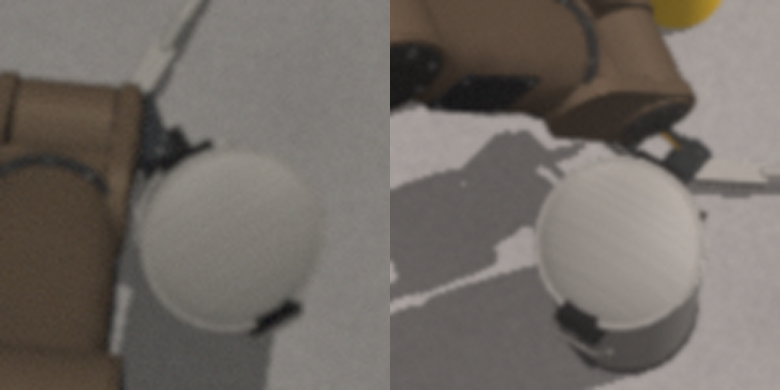

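View: the lid is opening, its free edge has moved towards the hinge (top crop (210,150)), and there is now a gap between it and the arm. Force is a steady 9 N, so I'll go on.

{"fn": "play_rows", "kwargs": {
  "increments": [0, 0, 1, 0, 1, 0, 0, 1, 0, 1, 0, 0, 1, 0, 1, 0, 0, 1, 0, 1, 0, 0, 1, 0, 1, 0, 0, 1, 0, 1]
}}

```text
time_s: 13.1
tcp_pos: [613.9, 6.2, 46.4]
tcp_rot: [-2.558, 1.822, -0.002]
wrist_force: [-2.2, 5.2, 10.4]
finger_gap: 95.4
```

{"fn": "play_rows", "kwargs": {
  "increments": [0, 0, 1, 0, 1, 0, 0, 1, 0, 1, 0, 0, 1, 0, 1, 0, 0, 0.5, 0, 1]
}}

```text
time_s: 13.5
tcp_pos: [613.9, 6.1, 42.8]
tcp_rot: [-2.558, 1.823, -0.002]
wrist_force: [-1.3, 4.4, 8.6]
finger_gap: 95.1
```

{"fn": "play_rows", "kwargs": {
  "increments": [0, 0, 1, 0, 1, 0, 0, 1, 0, 1, 0, 0, 0.5, 0, 1, 0, 0, 0, 0, 1]
}}

```text
time_s: 13.9
tcp_pos: [613.8, 6.1, 40.2]
tcp_rot: [-2.558, 1.823, -0.001]
wrist_force: [-1.4, 4.9, 8.0]
finger_gap: 95.1
```

{"fn": "play_rows", "kwargs": {
  "increments": [0, 0, 0.7, 0, 1, 0, 0, 0.7, 0, 1, 0, 0, 0, 0, 1]
}}

```text
time_s: 14.2
tcp_pos: [613.7, 6.1, 38.7]
tcp_rot: [-2.558, 1.823, -0.001]
wrist_force: [-1.5, 4.7, 7.7]
finger_gap: 95.1
```

{"fn": "play_rows", "kwargs": {
  "increments": [0, 0, 0.7, 0, 1, 0, 0, 0.7, 0, 1, 0, 0, 0, 0, 1]
}}

```text
time_s: 14.5
tcp_pos: [613.6, 6.0, 37.3]
tcp_rot: [-2.558, 1.823, -0.001]
wrist_force: [-2.8, 3.7, 6.8]
finger_gap: 95.1
```

{"fn": "play_rows", "kwargs": {
  "increments": [0, 0, 0.7, 0, 1, 0, 0, 0.7, 0, 1, 0, 0, 0, 0, 1]
}}

```text
time_s: 14.8
tcp_pos: [613.6, 6.0, 35.8]
tcp_rot: [-2.558, 1.823, -0.001]
wrist_force: [-2.5, 4.3, 7.8]
finger_gap: 95.3
```

{"fn": "play_rows", "kwargs": {
  "increments": [0, 0, 0.7, 0, 1, 0, 0, 0.7, 0, 1, 0, 0, 0, 0, 1]
}}

```text
time_s: 15.1
tcp_pos: [613.5, 5.9, 34.4]
tcp_rot: [2.558, -1.823, 0.0]
wrist_force: [-3.6, 3.1, 7.3]
finger_gap: 94.9
```

{"fn": "play_rows", "kwargs": {
  "increments": [0, 0, 0.7, 0, 1, 0, 0, 0.7, 0, 1, 0, 0, 0, 0, 1]
}}

```text
time_s: 15.4
tcp_pos: [613.4, 5.9, 33.0]
tcp_rot: [2.558, -1.823, 0.0]
wrist_force: [-1.4, 2.6, 7.2]
finger_gap: 95.2
```

Run:
```python
from h import *
fin();print(arm.state()["wrist_torque"],arm.tip_extent)
a=arm.get_image("top");b=arm.get_image("scene");w=arm.get_image("wrist")
f=lambda im,x,y,W=120,n=390:cv2.resize(im[y:y+W,x:x+W],(n,n),interpolation=cv2.INTER_CUBIC)
cv2.imwrite("pics/v8.png",np.hstack([f(a,220,160),f(b,195,150)]))
```

```text
yaw -70.95030279175046 [613.4   5.9  33. ] [-1.4  2.6  7.2] 15.4
tcp (np.float64(143.7), np.float64(79.0)) finger corners (out,lat) (np.float64(124.0), np.float64(34.5)) (np.float64(121.6), np.float64(22.8)) (np.float64(141.1), np.float64(18.7)) body corner (np.float64(88.4), np.float64(-1.2))
[ 0.11077452  0.42785653 -0.12654347] 19.0
```

View pics/v8.png

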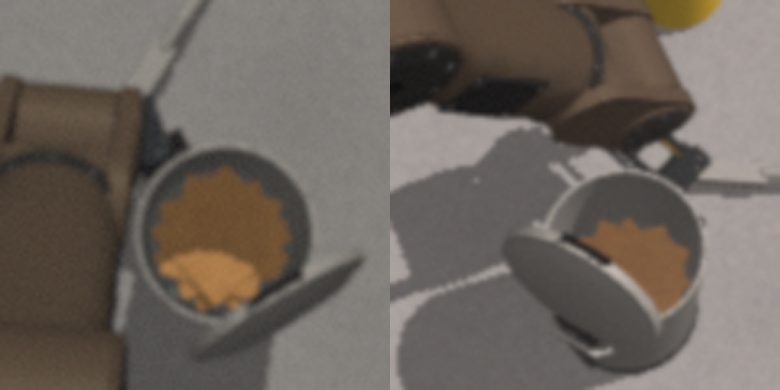

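View: the lid is up, standing at about 1.4–1.6 rad behind the open mouth (top crop (280,300)), and the brown carton bed is visible. No stop force yet, so I'll press on gently. I have one picture left to view.

{"fn": "play_rows", "kwargs": {
  "increments": [0, 0, 0.7, 0, 1, 0, 0, 0.7, 0, 1, 0, 0, 0, 0, 1]
}}

```text
time_s: 15.85
tcp_pos: [613.3, 5.9, 31.5]
tcp_rot: [2.558, -1.823, 0.0]
wrist_force: [-3.4, 2.7, 7.3]
finger_gap: 95.1
```

{"fn": "play_rows", "kwargs": {
  "increments": [0, 0, 0.7, 0, 1, 0, 0, 0.7, 0, 1, 0, 0, 0, 0, 1]
}}

```text
time_s: 16.15
tcp_pos: [613.3, 5.8, 30.1]
tcp_rot: [2.558, -1.823, -0.0]
wrist_force: [-3.3, 2.1, 6.8]
finger_gap: 95.4
```

{"fn": "play_rows", "kwargs": {
  "increments": [0, 0, 0.7, 0, 1, 0, 0, 0.7, 0, 1, 0, 0, 0, 0, 1]
}}

```text
time_s: 16.45
tcp_pos: [613.3, 5.8, 28.9]
tcp_rot: [2.558, -1.823, 0.0]
wrist_force: [-4.0, 2.8, 9.8]
finger_gap: 95.1
```

{"fn": "play_rows", "kwargs": {
  "increments": [0, 0, 0.7, 0, 1, 0, 0, 0.7, 0, 1, 0, 0, 0, 0, 1]
}}

```text
time_s: 16.75
tcp_pos: [613.6, 5.9, 28.1]
tcp_rot: [-2.558, 1.823, -0.001]
wrist_force: [-4.9, 2.5, 15.0]
finger_gap: 95.4
```

Run:
```python
from h import *
fin();print(arm.state()["wrist_torque"])
a=arm.get_image("top");b=arm.get_image("scene");w=arm.get_image("wrist")
for n,i in(("t9",a),("s9",b),("w9",w)):cv2.imwrite(f"pics/{n}.png",i)
# pixel change vs earlier open picture not kept raw: compare lid location by dark hinge/lid mask
for n,im,(x,y,W) in(("top",a,(220,160,120)),("scene",b,(195,150,120))):
    h=cv2.cvtColor(im,40)[y:y+W,x:x+W];m=cv2.inRange(h,(5,90,60),(20,255,255));r=cv2.boundingRect(m);print(n,"carton box",r[0]+x,r[1]+y,r[2:])
```

```text
yaw -70.94507221294727 [613.6   5.9  28.1] [-4.9  2.5 15. ] 16.75
tcp (np.float64(143.8), np.float64(78.9)) finger corners (out,lat) (np.float64(124.2), np.float64(34.4)) (np.float64(121.7), np.float64(22.6)) (np.float64(141.3), np.float64(18.5)) body corner (np.float64(88.5), np.float64(-1.3))
[-0.16533306  0.69395833 -0.21465778]
top carton box 220 189 (89, 86)
scene carton box 204 150 (93, 99)
```

{"fn": "play_rows", "kwargs": {
  "increments": [0, 0, 0.5, 0, 1, 0, 0, 0, 0, 1, 0, 0, 0, 0, 1, 0, 0, 0, 0, 1, 0, 0, 0, 0, 1, 0, 0, 0, 0, 1, 0, 0, 0, 0, 1, 0, 0, 0, 0, 1]
}}

```text
time_s: 17.7
tcp_pos: [613.8, 5.9, 27.8]
tcp_rot: [-2.558, 1.823, -0.002]
wrist_force: [-3.8, 4.0, 16.5]
finger_gap: 94.9
```

Run:
```python
from h import *
fin()
a=arm.get_image("top");b=arm.get_image("scene");cv2.imwrite("pics/t10.png",a);cv2.imwrite("pics/s10.png",b)
# expected outline of the lid at two angles
C=np.array([530.5,-137]);d=np.array([.857,.515]);l=np.array([-.515,.857])
def lid(th,s,y,h): 
    x=-s*np.cos(th)+h*np.sin(th);z=235+s*np.sin(th)+h*np.cos(th);p=C-d*(83+x)+l*y*-1;return [*p,z]
o=cv2.imread("pics/v8.png")
for th in(1.45,1.6,1.84):print(th,[tuple(proj(c,lid(th,83,sg*85,18)).round(1)) for c in("top","scene") for sg in(1,-1)],"free",[tuple(proj(c,lid(th,170,0,18)).round(1)) for c in("top","scene")])
print("prev lid ends top",(220+193/3.25,160+355/3.25),(220+362/3.25,160+258/3.25),"scene",(195+113/3.25,150+240/3.25),(195+268/3.25,150+345/3.25))
for n,im in(("t",a),("t9",cv2.imread("pics/t9.png"))):
    g=cv2.cvtColor(im,6);print(n,g[236:276:3,320:336:2].tolist())
```

```text
yaw -70.9459907590717 [613.8   5.9  27.8] [-3.8  4.  16.5] 17.7
tcp (np.float64(144.0), np.float64(78.8)) finger corners (out,lat) (np.float64(124.4), np.float64(34.5)) (np.float64(121.9), np.float64(22.8)) (np.float64(141.4), np.float64(18.6)) body corner (np.float64(88.6), np.float64(-1.5))
1.45 [(np.float64(334.2), np.float64(241.8)), (np.float64(281.6), np.float64(274.1)), (np.float64(276.4), np.float64(256.2)), (np.float64(227.9), np.float64(229.2))] free [(np.float64(309.2), np.float64(254.5)), (np.float64(252.4), np.float64(231.9))]
1.6 [(np.float64(336.5), np.float64(245.7)), (np.float64(283.9), np.float64(278.1)), (np.float64(274.3), np.float64(260.0)), (np.float64(225.8), np.float64(232.8))] free [(np.float64(314.4), np.float64(263.2)), (np.float64(247.8), np.float64(239.6))]
1.84 [(np.float64(339.7), np.float64(251.6)), (np.float64(287.4), np.float64(283.9)), (np.float64(271.1), np.float64(265.9)), (np.float64(222.8), np.float64(238.6))] free [(np.float64(322.1), np.float64(276.5)), (np.float64(240.9), np.float64(252.3))]
prev lid ends top (279.38461538461536, 269.23076923
[... 601 characters left out ...]
, 79, 50, 58, 112, 127, 127, 128], [45, 65, 100, 122, 128, 130, 130, 129], [109, 129, 129, 129, 129, 128, 128, 127]]
t9 [[127, 128, 130, 129, 129, 129, 129, 131], [129, 130, 128, 128, 128, 127, 128, 128], [126, 130, 129, 131, 127, 129, 129, 129], [125, 129, 129, 126, 124, 127, 129, 130], [121, 111, 109, 104, 103, 101, 105, 108], [101, 100, 101, 103, 104, 102, 101, 102], [101, 102, 103, 100, 102, 105, 103, 102], [101, 102, 102, 102, 104, 102, 104, 112], [103, 104, 101, 102, 103, 103, 115, 127], [102, 99, 102, 104, 109, 127, 129, 124], [102, 101, 101, 113, 132, 128, 121, 124], [97, 80, 50, 56, 109, 127, 126, 126], [45, 61, 98, 121, 132, 130, 130, 129], [111, 128, 130, 128, 129, 128, 127, 127]]
```

The lid now lies back on its rest: its free edge matches the 1.84 rad prediction near (322,275). The pedal met its stop with 16.5 N. I'll release slowly and go over to the jar.

{"fn": "play_rows", "kwargs": {
  "increments": [0, 0, -2, 0, 1, 0, 0, -3, 0, 1, 0, 0, -4, 0, 1, 0, 0, -5, 0, 1, 0, 0, -6, 0, 1, 0, 0, -6, 0, 1, 0, 0, -6, 0, 1, 0, 0, -8, 0, 1, 0, 0, -20, 0, 1, 0, 0, -30, 0, 1, 0, 0, -30, 0, 1, 0, 0, -30, 0, 1, 0, 0, -30, 0, 1, 0, 0, -30, 0, 1, 0, 0, -30, 0, 1, 0, 0, -32, 0, 1]
}}

```text
time_s: 19.4
tcp_pos: [613.0, 5.5, 299.6]
tcp_rot: [2.557, -1.823, -0.001]
wrist_force: [0.1, 0.8, -0.2]
finger_gap: 94.9
```

{"fn": "play_rows", "kwargs": {
  "increments": [-30, 0, 0, 0, 1, -42, -0.3, 0, 0, 1, -42, -0.3, 0, 0, 1, -42, -0.3, 0, 0, 1, -42, -0.3, 0, 0, 1, -42, -0.3, 0, 0, 1, -42, -0.3, 0, 0, 1, -42, -0.3, 0, 0, 1, -42, -0.3, 0, 0, 1, -38, -0.3, 0, 0, 1, -20, 0, 0, 0, 1, 0, 0, 0, 0, 1, 0, 0, 0, 0, 1]
}}

```text
time_s: 20.7
tcp_pos: [477.6, 407.2, 298.3]
tcp_rot: [2.558, -1.822, 0.0]
wrist_force: [-0.3, -0.5, 0.8]
finger_gap: 94.8
```

Run:
```python
from h import *
y,s=yaw();print(y,s["tcp_pos"],s["wrist_force"],s["time_s"])
P=arm.camera_params("wrist");w=arm.get_image("wrist");t=arm.get_image("top");cv2.imwrite("pics/w11.png",w);cv2.imwrite("pics/t11.png",t)
h=cv2.cvtColor(w,40);m=cv2.inRange(h,(3,120,30),(17,255,255))
k,l,st,ce=cv2.connectedComponentsWithStats(m)
for i in range(1,k):
    if st[i,4]>100:print(st[i],ce[i],"z46:",ray("wrist",*ce[i],46,P).round(1))
c=max(cv2.findContours(m,0,2)[0],key=cv2.contourArea)
for z,rad in((0,31),(78,31),(92,28)):
    q=[proj("wrist",[478.5+rad*np.cos(a),407.5+rad*np.sin(a),z],P) for a in np.linspace(0,6.28,60)];q=np.array(q);print("pred",z,q.min(0).round(1),q.max(0).round(1))
print("hull",c[:,0].min(0),c[:,0].max(0))
# bin: hinge and lid check in top
g=cv2.cvtColor(t,6);print(g[236:284:4,320:340:3].tolist())
h=cv2.cvtColor(t,40)[185:285,250:340];print("carton px",cv2.countNonZero(cv2.inRange(h,(5,90,60),(20,255,255))))
```

```text
-70.920620586224 [477.60188473 407.16223897 298.29037268] [-0.32540499 -0.53930045  0.76326869] 20.7
[ 257  155   49   54 2033] [280.89867191 181.96507624] z46: [476.2 408.6  46. ]
pred 0 [261.1 154.2] [303.4 196.3]
pred 78 [256.8 159.2] [307.7 209.4]
pred 92 [258.4 163. ] [306.1 209.9]
hull [257 155] [305 208]
[[120, 119, 120, 119, 117, 117, 119], [122, 118, 116, 117, 119, 117, 118], [115, 118, 118, 117, 121, 120, 121], [111, 104, 101, 98, 96, 102, 115], [94, 93, 95, 94, 95, 93, 104], [95, 93, 96, 96, 95, 102, 108], [95, 93, 93, 94, 104, 114, 116], [96, 94, 96, 118, 117, 115, 119], [95, 83, 62, 110, 118, 117, 118], [45, 71, 112, 121, 117, 116, 118], [115, 121, 118, 117, 115, 119, 117], [122, 119, 119, 120, 121, 118, 119]]
carton px 1311
```

{"fn": "play_rows", "kwargs": {
  "increments": [-0.8, -0.9, 20, 0, 1, 0, 0, 30, 0, 1, 0, 0, 30, 0, 1, 0, 0, 30, 0, 1, 0, 0, 30, 0, 1, 0, 0, 25, 0, 1, 0, 0, 20, 0, 1, 0, 0, 15, 0, 1, 0, 0, 14, 0, 1, 0, 0, 14, 0, 1, 0, 0, 0, 0, 1, 0, 0, 0, 0, 1]
}}

```text
time_s: 22.0
tcp_pos: [478.4, 408.7, 70.6]
tcp_rot: [-2.558, 1.823, -0.0]
wrist_force: [0.8, 0.1, -0.6]
finger_gap: 94.7
```

{"fn": "play_rows", "kwargs": {
  "increments": [0, 0, 0, 0, 0.5, 0, 0, 0, 0, 0.5, 0, 0, 0, 0, 0.5, 0, 0, 0, 0, 0.5, 0, 0, 0, 0, 0.5, 0, 0, 0, 0, 0.5, 0, 0, 0, 0, 0.5, 0, 0, 0, 0, 0.5]
}}

```text
time_s: 22.8
tcp_pos: [478.3, 408.7, 70.7]
tcp_rot: [-2.558, 1.823, -0.0]
wrist_force: [-1.0, -0.3, 4.3]
finger_gap: 62.2
```

{"fn": "play_rows", "kwargs": {
  "increments": [0, 0, -5, 0, 0.5, 0, 0, -10, 0, 0.5, 0, 0, -15, 0, 0.5, 0, 0, -20, 0, 0.5, 0, 0, -30, 0, 0.5, 0, 0, -30, 0, 0.5, 0, 0, -30, 0, 0.5, 0, 0, -30, 0, 0.5, 0, 0, -30, 0, 0.5, 0, 0, -30, 0, 0.5, 0, 0, -30, 0, 0.5, 0, 0, -20, 0, 0.5, 0, 0, -10, 0, 0.5, 0, 0, 0, 0, 0.5]
}}

```text
time_s: 24.2
tcp_pos: [478.1, 408.6, 362.2]
tcp_rot: [-2.557, 1.822, -0.001]
wrist_force: [-0.6, -0.6, -2.1]
finger_gap: 62.4
```

Run:
```python
from h import *
y,s=yaw();print(y,s["tcp_pos"],s["wrist_force"],s["finger_gap"])
t=arm.get_image("top");b=arm.get_image("scene");cv2.imwrite("pics/t12.png",t);cv2.imwrite("pics/s12.png",b)
for n,im,(x,y0) in(("top",t,(240,180)),("scene",b,(210,170))):
    g=cv2.cvtColor(im,6)[y0:y0+100,x:x+100]
    H=cv2.HoughCircles(cv2.resize(g,None,fx=4,fy=4,interpolation=cv2.INTER_CUBIC),cv2.HOUGH_GRADIENT,2,60,param1=80,param2=25,minRadius=90,maxRadius=125)
    if H is not None:
        for h in H[0,:3]/4: print(n,h[:2]+[x,y0],h[2],ray(n,*(h[:2]+[x,y0]),235).round(1))
    print(n,"expected",proj(n,[530.5,-137,235]))
w=arm.get_image("wrist");h=cv2.cvtColor(w,40);m=cv2.inRange(h,(3,120,30),(17,255,255));print("amber in hand",cv2.boundingRect(m),cv2.countNonZero(m))
C=np.array([530.5,-137]);a=np.radians(-59);D=C-s["tcp_pos"][:2];print("tool delta after yaw -59:",D@[np.cos(a),np.sin(a)],D@[np.sin(a),-np.cos(a)])
```

```text
-70.94597974896314 [478.13517018 408.60099383 362.17407604] [-0.63737017 -0.64954086 -2.0753196 ] 62.36920646647992
top [287.25 231.25] 26.9 [ 530.6 -131.5  235. ]
top [304.75 249.75] 29.1 [ 475.8 -182.7  235. ]
top expected [289.11969854 231.26889628]
scene [266.75 227.75] 24.35 [ 525.1 -142.7  235. ]
scene [267.25 242.75] 22.625 [ 502.2 -187.3  235. ]
scene [291.25 234.25] 24.9 [ 583.5 -200.4  235. ]
scene expected [267.36086503 225.50905236]
amber in hand (0, 181, 345, 139) 10126
tool delta after yaw -59: 494.641212280353 236.11986570295346
```

{"fn": "play_rows", "kwargs": {
  "increments": [0, 0, 0, -0.8, 0.5, 0, 0, 0, -0.8, 0.5, 0, 0, 0, -0.8, 0.5, 18, 8, 0, 0, 0.5, 35, 17, 0, 0, 0.5, 35, 17, 0, 0, 0.5, 35, 17, 0, 0, 0.5, 35, 17, 0, 0, 0.5, 35, 17, 0, 0, 0.5, 35, 17, 0, 0, 0.5, 35, 17, 0, 0, 0.5, 35, 17, 0, 0, 0.5, 35, 17, 0, 0, 0.5, 35, 17, 0, 0, 0.5, 35, 17, 0, 0, 0.5, 35, 17, 0, 0, 0.5, 35, 17, 0, 0, 0.5, 20, 7, 0, 0, 0.5, 0, 0, 0, 0, 0.5]
}}

```text
time_s: 26.25
tcp_pos: [529.7, -138.4, 359.4]
tcp_rot: [2.731, -1.552, -0.002]
wrist_force: [-0.1, 0.7, -2.0]
finger_gap: 62.2
```

Run:
```python
from h import *
y,s=yaw();print(y,s["tcp_pos"],s["wrist_force"],s["finger_gap"],s["time_s"])
C=np.array([530.5,-136.5]);a=np.radians(y);D=C-s["tcp_pos"][:2];print("tool delta",D@[np.cos(a),np.sin(a)],D@[np.sin(a),-np.cos(a)])
w=arm.get_image("wrist");P=arm.camera_params("wrist")
q=np.array([proj("wrist",[530.5+79*np.cos(t),-136.5+79*np.sin(t),235],P) for t in np.linspace(0,2*np.pi,200)]);
q2=np.array([proj("wrist",[530.5+74.5*np.cos(t),-136.5+74.5*np.sin(t),120],P) for t in np.linspace(0,2*np.pi,200)])
o=w.copy();cv2.polylines(o,[q.round().astype(int)],True,(0,255,0));cv2.polylines(o,[q2.round().astype(int)],True,(255,0,0))
b=arm.get_image("scene")
cv2.imwrite("pics/v13.png",np.hstack([cv2.resize(o,(480,360)),cv2.resize(b[140:280,180:300],(309,360))]))
```

```text
-59.21635283088566 [ 529.72147703 -138.39121362  359.38797593] [-0.07704814  0.74249336 -2.04550627] 62.17321072503274 26.25
tool delta -1.2263067161290413 -1.6367525140562653
```

View pics/v13.png

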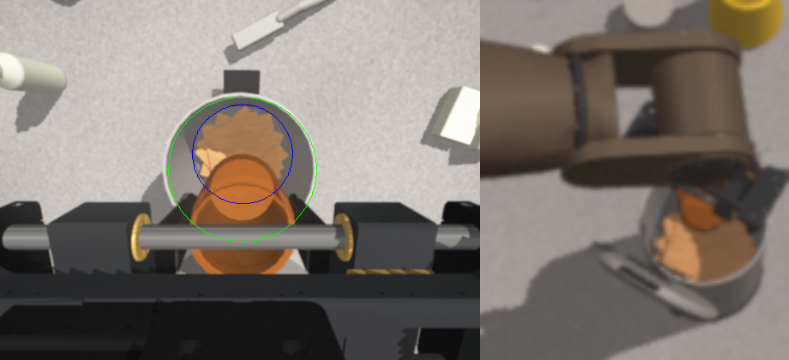

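The predicted mouth ring (green) fits the real rim to about 2 mm, the jar hangs centred over the mouth, and the lid stands open behind it. All 12 views are used, so from here I'll check by numbers only.

{"fn": "play_rows", "kwargs": {
  "increments": [-0.6, -0.8, 10, 0, 0.5, -0.6, -0.8, 20, 0, 0.5, 0, 0, 20, 0, 0.5, 0, 0, 20, 0, 0.5, 0, 0, 20, 0, 0.5, 0, 0, 20, 0, 0.5, 0, 0, 15, 0, 0.5, 0, 0, 12, 0, 0.5, 0, 0, 10, 0, 0.5, 0, 0, 6, 0, 0.5, 0, 0, 4, 0, 0.5, 0, 0, 2, 0, 0.5, 0, 0, 0, 0, 0.5]
}}

```text
time_s: 27.65
tcp_pos: [531.1, -133.6, 201.6]
tcp_rot: [2.735, -1.546, 0.001]
wrist_force: [-0.3, 0.2, -2.6]
finger_gap: 62.6
```

{"fn": "play_rows", "kwargs": {
  "increments": [0, 0, 1.5, 0, 0.5, 0, 0, 1.5, 0, 0.5, 0, 0, 1, 0, 0.5, 0, 0, 0, 0, 0.5]
}}

```text
time_s: 28.05
tcp_pos: [531.0, -133.6, 197.4]
tcp_rot: [2.735, -1.546, -0.0]
wrist_force: [-0.2, -0.2, -2.4]
finger_gap: 62.3
```

{"fn": "play_rows", "kwargs": {
  "increments": [0, 0, 1.5, 0, 0.5, 0, 0, 1.5, 0, 0.5, 0, 0, 1, 0, 0.5, 0, 0, 0.7, 0, 0.5, 0, 0, 0, 0, 0.5]
}}

```text
time_s: 28.55
tcp_pos: [531.0, -133.6, 192.7]
tcp_rot: [2.735, -1.546, -0.0]
wrist_force: [-0.3, 0.7, -1.6]
finger_gap: 62.4
```

{"fn": "play_rows", "kwargs": {
  "increments": [0, 0, 0.7, 0, 0.5, 0, 0, 0.7, 0, 0.5, 0, 0, 0, 0, 0.5]
}}

```text
time_s: 28.85
tcp_pos: [531.1, -133.6, 191.4]
tcp_rot: [2.735, -1.546, -0.0]
wrist_force: [-0.1, 0.6, -2.4]
finger_gap: 62.6
```

{"fn": "play_rows", "kwargs": {
  "increments": [0, 0, 0.7, 0, 0.5, 0, 0, 0.7, 0, 0.5, 0, 0, 0, 0, 0.5]
}}

```text
time_s: 29.15
tcp_pos: [531.1, -133.6, 190.6]
tcp_rot: [-2.735, 1.546, -0.001]
wrist_force: [-2.2, 0.3, 4.9]
finger_gap: 62.0
```

{"fn": "play_rows", "kwargs": {
  "increments": [0, 0, 0.6, 0, 0.5, 0, 0, 0.4, 0, 0.5, 0, 0, 0, 0, 0.5]
}}

```text
time_s: 29.45
tcp_pos: [531.2, -133.6, 190.6]
tcp_rot: [-2.735, 1.546, -0.002]
wrist_force: [-5.2, 1.4, 14.7]
finger_gap: 62.2
```

{"fn": "play_rows", "kwargs": {
  "increments": [0, 0, -1, 0, 0.5, 0, 0, 0, 0, 0.5, 0, 0, 0, 0, 0.65, 0, 0, 0, 0, 0.7, 0, 0, 0, 0, 0.75, 0, 0, 0, 0, 0.8, 0, 0, 0, 0, 0.85, 0, 0, 0, 0, 0.85, 0, 0, 0, 0, 0.85]
}}

```text
time_s: 30.35
tcp_pos: [531.1, -133.6, 190.0]
tcp_rot: [2.735, -1.546, -0.0]
wrist_force: [0.8, -0.7, -1.2]
finger_gap: 80.6
```

{"fn": "play_rows", "kwargs": {
  "increments": [0, 0, -5, 0, 0.85, 0, 0, -10, 0, 0.85, 0, 0, -15, 0, 0.85, 0, 0, -20, 0, 0.85, 0, 0, -30, 0, 0.85, 0, 0, -30, 0, 0.85, 0, 0, -30, 0, 0.85, 0, 0, -30, 0, 0.5, 0, 0, -30, 0, 0, 0, 0, -30, 0, 0, 0, 0, -30, 0, 0, 0, 0, -5, 0, 0, 0, 0, 0, 0, 0]
}}

```text
time_s: 31.65
tcp_pos: [530.9, -133.5, 456.0]
tcp_rot: [-2.735, 1.546, -0.003]
wrist_force: [-0.8, -1.0, 0.1]
finger_gap: 38.5
```

Run:
```python
from h import *
y,s=yaw();print(y,s["tcp_pos"],s["wrist_force"],s["finger_gap"],s["time_s"])
w=arm.get_image("wrist");P=arm.camera_params("wrist");cv2.imwrite("pics/w14.png",w)
m=cv2.inRange(cv2.cvtColor(w,40),(3,120,30),(17,255,255));k,l,st,ce=cv2.connectedComponentsWithStats(m)
for i in range(1,k):
    if st[i,4]>100:print(st[i],ce[i])
for z,r in((120,31),(198,31),(212,28)):
    q=np.array([proj("wrist",[531+r*np.cos(t),-133.6+r*np.sin(t),z],P) for t in np.linspace(0,6.28,60)]);print(z,q.min(0).round(1),q.max(0).round(1))
C=np.array([530.5,-136.5])-178*np.array([.857,.515]);a=np.radians(y);D=C-s["tcp_pos"][:2];print("tool delta",D@[np.cos(a),np.sin(a)],D@[np.sin(a),-np.cos(a)])
```

```text
-58.94481417369941 [ 530.87191502 -133.4894261   456.00107716] [-0.80386002 -1.04038826  0.10383411] 38.510191862471586 31.65
[ 244  131   82   83 4394] [284.74556213 173.88029131]
120 [262.8 153.1] [302.  192.1]
198 [259.2 157.4] [305.6 203.4]
212 [260.7 160.7] [304.1 203.6]
tool delta 2.225324701723143 179.84256375303445
```

{"fn": "play_rows", "kwargs": {
  "increments": [0, 20, 0, 0, 0, 0, 30, 0, 0, 0, 0, 30, 0, 0, 0, 0, 30, 0, 0, 0, 0, 30, 0, 0, 0, 0, 25, 0, 0, 0, 0, 15, 0, 0, 0, 0, 0, 0, 0, 0, 0, 0, 0, 0, 0]
}}

```text
time_s: 32.6
tcp_pos: [376.9, -226.4, 454.3]
tcp_rot: [-2.734, 1.547, 0.002]
wrist_force: [-0.4, -0.1, -0.8]
finger_gap: 0.6
```

Run:
```python
from h import *
y,s=yaw();print(y,s["tcp_pos"],s["wrist_force"],s["finger_gap"],s["qpos"].round(2))
w=cv2.imread("pics/w14.png");h=cv2.cvtColor(w,40)
for S in(150,180,200):
    m=cv2.inRange(h,(3,S,30),(17,255,255));k,l,st,ce=cv2.connectedComponentsWithStats(m)
    print(S,[(st[i].tolist(),ce[i].round(1)) for i in range(1,k) if st[i,4]>100])
d=np.array([.857,.515]);print("behind axis",-(s["tcp_pos"][:2]-[530.5,-136.5])@d)
```

```text
-58.997262433465856 [ 376.87523882 -226.35093727  454.31731545] [-0.3881203  -0.13496172 -0.80041068] 0.6276391820193182 [-0.69  0.05  1.6   0.    1.49  0.34]
150 [([260, 154, 46, 49, 1752], array([282.3, 178.6]))]
180 [([266, 157, 35, 32, 681], array([283.3, 173.6]))]
200 []
behind axis 177.92965302960775
```

The jar mask (260–306, 154–203) matches an upright jar standing on the bed (predicted 259–306, 153–204). Now I'll go down behind the lid.

{"fn": "play_rows", "kwargs": {
  "increments": [0, 0, 15, 0, 0, 0, 0, 20, 0, 0, 0, 0, 20, 0, 0, 0, 0, 20, 0, 0, 0, 0, 10, 0, 0, 0, 0, 0, 0, 0]
}}

```text
time_s: 33.2
tcp_pos: [377.1, -225.9, 368.8]
tcp_rot: [-2.735, 1.544, 0.004]
wrist_force: [0.7, 0.5, 0.0]
finger_gap: 0.7
```

{"fn": "play_rows", "kwargs": {
  "increments": [0, -5, 0, 0, 0, 0, -5, 0, 0, 0, 0, -5, 0, 0, 0, 0, -5, 0, 0, 0, 0, -5, 0, 0, 0, 0, -5, 0, 0, 0, 0, -5, 0, 0, 0, 0, -5, 0, 0, 0, 0, -5, 0, 0, 0, 0, -5, 0, 0, 0]
}}

```text
time_s: 34.2
tcp_pos: [420.1, -200.4, 370.0]
tcp_rot: [2.735, -1.546, 0.0]
wrist_force: [-0.3, -0.0, -0.1]
finger_gap: 0.6
```

{"fn": "play_rows", "kwargs": {
  "increments": [0, -5, 0, 0, 0, 0, -5, 0, 0, 0, 0, -5, 0, 0, 0, 0, -5, 0, 0, 0, 0, -5, 0, 0, 0]
}}

```text
time_s: 34.7
tcp_pos: [441.5, -187.5, 370.0]
tcp_rot: [2.735, -1.546, 0.0]
wrist_force: [-0.6, -0.5, 0.2]
finger_gap: 0.4
```

{"fn": "play_rows", "kwargs": {
  "increments": [0, -5, 0, 0, 0, 0, -5, 0, 0, 0, 0, -5, 0, 0, 0, 0, -5, 0, 0, 0, 0, -5, 0, 0, 0, 0, 0, 0, 0, 0, 0, 0, 0, 0, 0, 0, 0, 0, 0, 0, 0, 0, 0, 0, 0, 0, 0, 0, 0, 0, 0, 0, 0, 0, 0, 0, 0, 0, 0, 0, 0, 0, 0, 0, 0, 0, 0, 0, 0, 0]
}}

```text
time_s: 36.1
tcp_pos: [462.5, -174.9, 370.0]
tcp_rot: [2.735, -1.546, 0.0]
wrist_force: [-0.5, -1.2, -0.8]
finger_gap: 0.2
```

```bash
cat > chk.py <<'E'
from h import *
y,s=yaw();print(y,s["tcp_pos"],s["wrist_force"],s["time_s"])
a=arm.get_image("top");b=arm.get_image("scene");w=arm.get_image("wrist")
for n,im,ref,(x,y,W,H) in(("top",a,"t",(255,195,75,80)),("scene",b,"s",(235,195,70,75))):
    r=cv2.imread(f"pics/{ref}.png");h=cv2.cvtColor(im,40)[y:y+H,x:x+W];print(n,"carton px",cv2.countNonZero(cv2.inRange(h,(5,90,60),(20,255,255))))
    print(n,"lid circle grey (now/start)",[(int(cv2.cvtColor(im,6)[v,u]),int(cv2.cvtColor(r,6)[v,u])) for u,v in [tuple(proj(n,[530.5+q*np.cos(t),-137+q*np.sin(t),259]).round().astype(int)) for q,t in((0,0),(70,.5),(70,2.1),(70,3.7),(70,5.2),(40,.5))]])
E
python3 chk.py
```

```text
-58.94823534549737 [ 462.52570684 -174.87789107  370.02414804] [-0.48594809 -1.15182016 -0.80669416] 36.1
top carton px 30
top lid circle grey (now/start) [(136, 134), (136, 134), (128, 125), (64, 112), (135, 133), (135, 133)]
scene carton px 2
scene lid circle grey (now/start) [(96, 154), (162, 157), (91, 148), (97, 142), (176, 171), (161, 154)]
```

{"fn": "play_rows", "kwargs": {
  "increments": [0, 0, -20, 0, 0, 0, 0, -30, 0, 0, 0, 0, -30, 0, 0, 0, 0, -20, 0, 0, -30, -15, 0, 0, 0, -30, -15, 0, 0, 0, -30, -15, 0, 0, 0, -30, -15, 0, 0, 0, -30, -15, 0, 0, 0, -30, -15, 0, 0, 0, -30, -15, 0, 0, 0, -30, -15, 0, 0, 0, -30, -15, 0, 0, 0, -30, -15, 0, 0, 0, 0, 0, 0, 0, 0, 0, 0, 0, 0, 0]
}}

```text
time_s: 37.85
tcp_pos: [436.1, 159.9, 469.9]
tcp_rot: [2.736, -1.543, 0.0]
wrist_force: [-0.9, -0.8, -1.2]
finger_gap: 0.4
```

```bash
cat >> chk.py <<'E'
for n,im,ref,boxes in(("top",a,"t",dict(bin=(243,186,90,90),brush=(250,140,45,62),tin=(160,188,26,28),turq=(80,260,32,26),yel=(120,205,30,25),phenyl=(366,246,36,32),squeeze=(168,244,24,24))),("scene",b,"s",dict(bin=(222,190,90,90)))):
    r=cv2.imread(f"pics/{ref}.png")
    for k,(x,y,W,H) in boxes.items():
        p=np.float32(cv2.cvtColor(r[y:y+H,x:x+W],6));c=np.float32(cv2.cvtColor(im[y:y+H,x:x+W],6));sh,re=cv2.phaseCorrelate(p,c,cv2.createHanningWindow((W,H),cv2.CV_32F));print(n,k,"shift px",np.round(sh,2),round(re,2),"mean diff",np.abs(p-c).mean().round(1))
E
python3 chk.py
```

```text
-58.84880698198981 [436.14973789 159.85446767 469.88165847] [-0.88199039 -0.83316262 -1.2111022 ] 37.85
top carton px 0
top lid circle grey (now/start) [(137, 134), (140, 134), (129, 125), (115, 112), (136, 133), (140, 133)]
scene carton px 0
scene lid circle grey (now/start) [(153, 154), (155, 157), (149, 148), (142, 142), (169, 171), (155, 154)]
top bin shift px [-0.18  0.28] 1.09 mean diff 1.3
top brush shift px [0.63 0.22] 1.02 mean diff 2.9
top tin shift px [0.5  0.02] 0.92 mean diff 2.8
top turq shift px [-0.45 -0.07] 0.62 mean diff 16.3
top yel shift px [0.08 0.49] 0.85 mean diff 1.1
top phenyl shift px [ 0.06 -0.25] 1.03 mean diff 1.0
top squeeze shift px [-1.15  1.49] 0.22 mean diff 13.6
scene bin shift px [-0.39 -0.13] 0.94 mean diff 0.5
```

```bash
python3 -c "
from workcell import arm
print(arm.job_done(),arm.state()['time_s'])"
```

```text
the job is handed in; nothing more can be done
the job is handed in; nothing more can be done
```

The amber jar is in the bin nearest the base, standing upright on the cartons with the lid closed over it. I handed the job in at about 38 s of the 72 s allowed.

- **Pedal:** I pressed it with one open finger on the tread's outer corner until the force rose at the stop to 16.5 N. The lid fell back to its rest and stayed open when I let the pedal up.
- **Jar:** I lowered it onto the bed until contact at a TCP height of 190.6 mm (expected 190.7 mm) and released it there. The wrist image afterwards matched an upright jar to about 1 px.
- **Lid:** I pushed it over from behind with about 1 N, and it sank shut.
- **Last checks:** no carton shows in either camera and the lid looks as it did at the start. The bin shifted by less than 0.4 px, about 1–2 mm. The brush, tin, yellow jar and phenyl bottle shifted by 0.7 px or less.

**What did not go cleanly:**
- **Blocked presses:** two earlier presses were stopped because the wrist sat over the rising lid. They reached 57 N and 45 N at the tool, above the 30 N tipping guide. The bin did not tip or shift visibly, but I cannot measure how hard the arm pressed on the lid.
- **Pedal height:** the stop came about 10 mm lower at the fingertip than I had calculated. I relied on the force rise and on seeing the lid right back instead.
- **Unclear positions:** the final checks for the squeeze bottle and the turquoise jar were unreliable, probably because the parked arm or its shadow covered them. I did not check the brush holder. No move was aimed at any of these three.

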